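# Find the high spot of a band-saw tyre on the truing stand and brake the wheel there

## Robot

A 6-joint arm with a two-finger parallel gripper is mounted at the origin on the work surface. World frame = base frame: x ahead of the robot, y to its left, z up, the work surface at z = 0. Lengths are in m, angles in rad, forces in N, time in s.
With the tool pointing down it reaches from about 0.3 to 0.875 m from the base axis. Payload 6.4 kg.
Tool frame: the origin (TCP) lies midway between the tips of the shut fingers; the grasp point (between the pads) lies 19 mm behind it; z points along the fingers, y is the line along which they close (so a half turn about z gives the same grasp; the last joint's range is limited). The gripper opens to 85 mm and grips with 20 to 120 N. Pads are 22 mm wide; open, the fingers measure 114 mm over their backs; the gripper's body (76 mm by 85 mm) begins 54 mm behind the grasp point. The pads swing forward as they close: fully open they stand 13 mm farther back than shut.
Start: joints at [-1.509, 0.181, 1.607, -0, 1.354, -0.206], TCP at [0.152, -0.555, 0.231] pointing down, gripper open.
Joint ranges: [-2.99, 2.99], [-0.89, 2.07], [0.3, 2.58], [-1.14, 4.28], [0, 2.63], [-3.12, 3.12]. Speed limits (rad/s): [2.57, 2.57, 3.01, 3.14, 3.14, 3.14].

## Interface

Orientations are given as a unit quaternion [w, x, y, z].
In Python, from bench import status, camera, ctrl gives the robot as it stands. The module is installed in compiled form; this text tells all that it offers.
- The arm moves only by the shell command python3 -m handwheel 'ROWS'. ROWS is JSON, a list that holds one entry, the list of rows, each a list of 7 numbers: the opening, from -1 (shut) to 1 (fully open), then the shift along the tool's x, y, z in cm, then the turn, a rotation vector about the tool's x, y, z in degrees. A call has 1 to 10 rows; each row is the pose to reach, as a shift and turn from the pose commanded when the call began, along the tool's axes at that moment; what a row does not reach only later rows make up. A row lasts 1/8 s, in which the tool goes at most 62.5 mm and 10.7 degrees, less where a joint would pass 70% of its speed; a pose out of reach is approached as far as the arm can. A call with a gripper value outside its range is refused whole. The fingers move at their own pace and stop on an object; the grip force is fixed at half the most. Time passes only in rows, so rows that repeat a pose let the fingers close. It gives the time, the measured TCP pose, the force, the opening and the grip force at its end, in the units of the state.
- status.get_obs(): the state, without advancing time (a new reading comes with each control period).
- camera(name): name is "scene" or "top" or "wrist"; returns a dict with "frame" (420x560x3 uint8, blue, green, red), "depth" (420x560 float32, m along the optical axis (not along the pixel's ray), 0 where there is no reading), "fx", "fy", "cx", "cy" (pixels), "extrinsics" (4x4, takes a point from camera to world coordinates); the wrist camera has in their place "hand_eye" (4x4, takes a point from camera to tool coordinates, whose origin is the TCP and whose axes are the flange's). Camera axes: x right, y down, z forward; pixel columns grow to the right and rows downward; lengths in m; the calibration is good to about 2 mm. The wrist camera is an equidistant fisheye: a pixel r from the principal point sees the ray r / f radians off the axis. A picture is of the moment at which its call begins: read the wrist's pose just before it.
- ctrl.hand_in(): hands the job in; it is judged then, once.
The state is a dict: "time_s": time; "q": joint angles; "dq": joint speeds; "joint_efforts": joint torques, N m; "eef_pos": TCP position; "eef_rot": TCP orientation; "wrist_force": force on the tool from outside, world axes, zero at the start; "torque": the same for the moment, N m; "opening": opening from 0.0 (shut) to 1.0 (fully open); "grasp_force": force on a finger pad.
Only numpy, scipy, OpenCV 4.12 (cv2) and the standard library are available. Lean on these libraries where they do the work, as an engineer would, in place of code of your own. Each camera call takes 0.05 s, during which the arm holds its last target. There are 200 camera calls.

## Task

The band-saw wheel on the truing stand has an uneven rubber tyre that rubs the fixed pointer in two places. Turn the wheel slowly and gently by its spokes, feel where it drags hardest, and stop it with the top of that highest spot at the pointer; then swing the brake lever firmly on, so that the wheel is held there ready for sanding. Do not force anything, let go of everything at the end and leave the other things on the bench alone.

Things in the scene. Friction and masses are not known exactly. Their poses are not given: they have to be found in the camera images.
- stand: truing stand, fixed to the bench: grey plate 400 x 340 mm, top 12 mm above the bench. Origin under the wheel's spindle at bench height; x axis from the spindle towards the pointer, z up. The brake pivot stands at (-45, -142) mm in this frame. The wheel turns on the spindle either way without end; 40 mm of free height between wheel and plate.
- wheel: cast aluminium wheel lying flat, black rubber tyre outside. Origin on the spindle at mid-thickness, 66 mm above the bench; x axis along one of five equal spokes (72 degrees apart), z up. Hub radius 27 mm, its nut's top 96 mm above the bench; spokes 18 mm wide, top 75 mm above the bench; rim 108 to 121 mm radius and tyre to 125 mm where true, top 77 mm above the bench.
- window (a point): middle of the open window next to the wheel's x-axis spoke: 72 mm from the spindle, 36 degrees anticlockwise of that spoke, at mid-thickness; turns with the wheel. The five windows are alike: open right through from 27 to 108 mm radius, 67 mm wide between the spokes at 72 mm radius.
- pointer: fixed pointer: bracket on the plate (top 102 mm above the bench, 12 to 75 mm outside the tyre) with a sprung steel tip aimed at the spindle. Origin at the tip's end, 66 mm above the bench, 125.5 mm from the spindle, 0.5 mm off a true tyre; x axis away from the wheel. A proud place pushes the tip in by 3 mm at most (2 N per mm) and drags on it; the bracket itself does not move.
- tyre_mark (a point): point on the tyre over the x-axis spoke (not the high spot). Two places stand proud, each rubbing over 30 to 40 degrees; they sit elsewhere every time. Push needed on a spoke at 72 mm radius, felt only while the wheel turns: 10 N at the top of the higher, 4 to 5 N at the lower, 1 to 2 N elsewhere (give or take a quarter), alike both ways round; friction keeps the wheel where it is left.
- brake: brake lever, a flat steel bell crank 66 mm above the bench. Origin on its upright pivot; x axis along the 45 mm arm to the sprung rubber shoe, -y axis along the 110 mm arm to the knob. Off: yaw 0.3 to 0.5 rad less than the stand's. Turned anticlockwise from above (knob away from the robot) the shoe meets the tyre near the stand's own yaw (0 to 0.1 rad more).
- brake_knob (a point): middle of the lever's upright black knob, 26 mm across, 36 mm tall, centre 92 mm above the bench, 110 mm from the pivot. About 4 N here moves the lever, which stays where it is left; once the shoe touches, the push grows by 1 N per mm at the knob for 15 mm. 10 N sets it firmly on; beyond 25 N is too much.
- wrench: steel spanner 130 mm long lying on the stand's plate; leave alone. Origin at its middle, underside.
- arbor_nut: steel nut 28 mm across, 12 mm tall on the stand's plate; leave alone. Origin at its underside.
- washer: steel washer 40 mm across, 5 mm thick on the stand's plate; leave alone. Origin at its underside.
- glue: white glue bottle, 56 mm across, 150 mm tall; leave alone. Origin at its underside.
- tape: roll of paper tape lying flat, 96 mm across, 24 mm tall; leave alone. Origin at its underside.
- sanding_block: cork sanding block 110 x 65 x 36 mm; leave alone. Origin at its underside.
- screwdriver: screwdriver 200 mm long lying on the bench; leave alone. Origin at its middle, underside.
- card_model: hexagonal cardboard model, 150 mm across, 85 mm tall; leave alone. Origin at its underside.

How it is judged:
By the outcome, as a careful person would: the job done as asked, in the order asked, and still so for the second after the job is handed in, with the robot touching nothing.
It also fails if it takes over 70 s, if anything falls off the work surface, if the arm or the gripper's body presses on something with over 40 N, if the wrist force passes 120 N, or if a joint passes its speed limit or range.

## Working session

There is one attempt and no reset: what is moved stays moved. The work goes in short steps, Python scripts to look and compute and a shell command to move; the robot and the scene stay as the last step left them, time stands still between calls to the robot, and variables do not carry over. Pictures are saved under pics/ and viewed, at most 11 in all, crops included, and the job is handed in when it is done.

```bash
mkdir -p pics; python3 - <<'E'
from bench import status,camera
import cv2,numpy as np
for n in("scene","top"):
    c=camera(n);cv2.imwrite(f"pics/{n}.png",c["frame"]);print(n,c["fx"],c["cx"],c["cy"],np.round(c["extrinsics"],3).tolist())
print(status.get_obs())
E
```

```text
scene 441.0750255036409 281.6684802728026 215.3038903437735 [[-0.682, 0.597, -0.423, 1.198], [0.732, 0.562, -0.385, 0.558], [0.008, -0.572, -0.82, 1.355], [0.0, 0.0, 0.0, 1.0]]
top 542.324135549787 279.8328992189399 212.21754665206987 [[-0.005, -0.987, 0.159, 0.322], [-1.0, 0.005, -0.001, -0.037], [0.001, -0.159, -0.987, 1.525], [0.0, 0.0, 0.0, 1.0]]
{'time_s': 0.1, 'q': array([-1.50930582e+00,  1.81468284e-01,  1.60789939e+00, -3.02632197e-06,
        1.35382175e+00, -2.06347564e-01]), 'dq': array([ 7.17171370e-04,  5.31549561e-04, -1.50453005e-03, -2.18948784e-06,
        7.89916999e-04,  1.01452594e-03]), 'joint_efforts': array([-2.51761918e-05, -4.45880270e+01, -3.52239311e+01, -2.61571586e-04,
        4.22085926e-03, -1.81773265e-05]), 'eef_pos': array([ 0.15213039, -0.55399253,  0.23047755]), 'eef_rot': array([-7.96397787e-04,  9.91045880e-01,  1.33519384e-01,  5.63016914e-05]), 'wrist_force': array([-0.21043922, -0.03479653, -0.02809266]), 'torque': array([ 0.02691738, -0.01997613, -0.00425765]), 'grasp_force': 0.0, 'opening': 1.0017005497338975}
```

View pics/top.png

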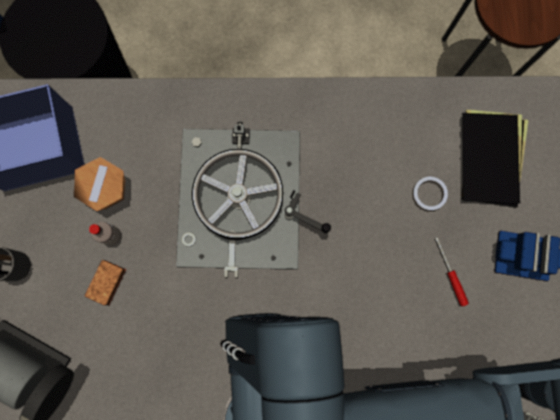

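View pics/scene.png

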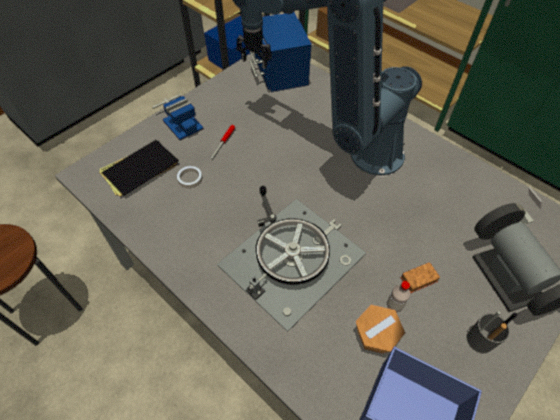

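```bash
cat > h.py <<'E'
import numpy as np,cv2
from scipy.spatial.transform import Rotation as R
from bench import status,camera
def ray(c,u,v,z,T=None):
    u=np.atleast_1d(u).astype(float);v=np.atleast_1d(v).astype(float)
    a=(u-c["cx"])/c["fx"];b=(v-c["cy"])/c["fy"]
    if T is None: T=c["extrinsics"];d=np.stack([a,b,np.ones_like(a)],1)
    else:
        r=np.hypot(a,b)+1e-12;d=np.stack([a/r*np.sin(r),b/r*np.sin(r),np.cos(r)],1)
    d=d@T[:3,:3].T;p=T[:3,3];s=(z-p[2])/d[:,2]
    return p+s[:,None]*d
def wrist():
    o=status.get_obs();c=camera("wrist");T=np.eye(4);w,x,y,z=o["eef_rot"]
    T[:3,:3]=R.from_quat([x,y,z,w]).as_matrix();T[:3,3]=o["eef_pos"]
    return c,T@c["hand_eye"],o
def yaw(o):
    w,x,y,z=o["eef_rot"];m=R.from_quat([x,y,z,w]).as_matrix();return np.arctan2(m[1,0],m[0,0])
E
python3 - <<'E'
from h import *
c=camera("top");f=c["frame"];g=cv2.cvtColor(f,cv2.COLOR_BGR2GRAY)
for n,u,v,z in[("hub",237.5,193,.09),("bracket",239.5,131,.1),("pivot",290,211,.07),("knob",326,228,.105),("plateL",180,129,.012),("plateBL",177,266,.012),("plateBR",298,269,.012),("plateR",299,129,.012)]:print(n,ray(c,u,v,z).round(4))
cv2.imwrite("pics/crop.png",cv2.resize(f[110:290,160:350],None,fx=3.3,fy=3.3,interpolation=cv2.INTER_CUBIC))
E
```

```text
hub [[0.6055 0.0746 0.09  ]]
bracket [[0.7758 0.0697 0.1   ]]
pivot [[ 0.559  -0.0669  0.07  ]]
knob [[ 0.5073 -0.1609  0.105 ]]
plateL [[0.8106 0.2487 0.012 ]]
plateBL [[0.4149 0.2474 0.012 ]]
plateBR [[ 0.405  -0.0891  0.012 ]]
plateR [[ 0.809  -0.0961  0.012 ]]
```

View pics/crop.png

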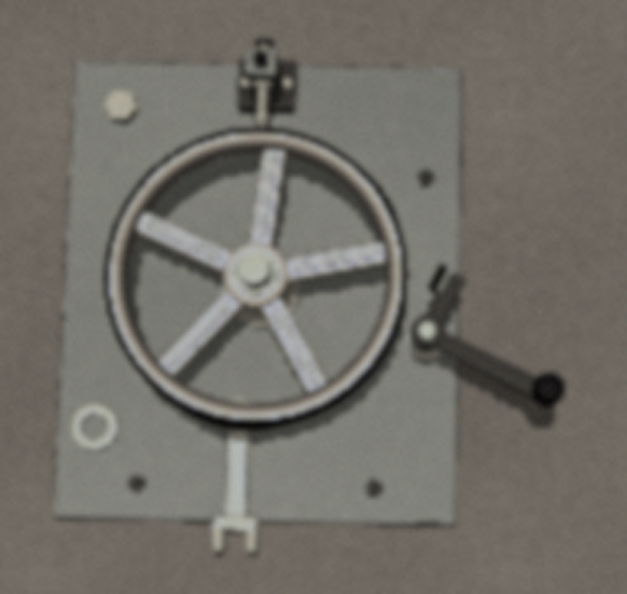

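```bash
python3 -m handwheel '[[[1,3,-2.4,-0.2,0,0,0],[1,7.5,-6,-0.5,0,0,0],[1,12.5,-10,-1,0,0,0],[1,17.5,-14,-1,0,0,0],[1,22.5,-18,-1,0,0,0],[1,27.5,-22,-1,0,0,0],[1,32.5,-26,-1,0,0,0],[1,37.5,-30,-1,0,0,0],[1,42.5,-34,-1,0,0,0],[1,47.5,-38,-1,0,0,0]]]'
python3 -m handwheel '[[[1,5,-4,-1,0,0,0],[1,10,-8.5,-1,0,0,0],[1,12.5,-10.5,-1,0,0,0],[1,12.9,-10.6,-1,0,0,0],[1,12.9,-10.6,-1,0,0,0]]]'
python3 - <<'E'
from h import *
c,T,o=wrist();cv2.imwrite("pics/w1.png",c["frame"]);np.savez("w1",f=c["frame"],T=T);print(o["eef_pos"],yaw(o),o["q"],c["fx"],c["cx"],c["cy"],T.round(3))
E
```

```text
time_s: 1.4
eef_pos: [0.5033, -0.0705, 0.2413]
eef_rot: [0.0, 0.991, 0.134, 0.0]
wrist_force: [0.6, -1.3, 0.5]
opening: 0.998
grasp_force: 0.0
time_s: 2.02
eef_pos: [0.5983, 0.0637, 0.2507]
eef_rot: [0.0, 0.991, 0.134, -0.001]
wrist_force: [0.3, 0.1, 0.3]
opening: 1.0
grasp_force: 0.0
[0.59834385 0.06368196 0.25068519] 0.2682197459226889 [-9.07877176e-02  2.25004593e-01  1.51509675e+00 -4.21845258e-04
  1.40274042e+00  1.21185972e+00] 325.19226210127806 278.5087169890247 209.4644018344974 [[ 0.265 -0.924 -0.276  0.668]
 [-0.964 -0.253 -0.077  0.083]
 [ 0.001  0.286 -0.958  0.393]
 [ 0.     0.     0.     1.   ]]
```

View pics/w1.png

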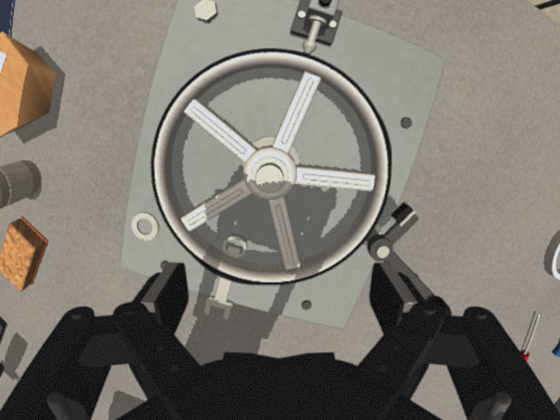

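```bash
python3 - <<'E'
from h import *
d=np.load("w1.npz");f=d["f"];T=d["T"];c=dict(fx=325.192,fy=325.192,cx=278.509,cy=209.464)
t=ray(c,[312,373,291,187,190],[75,183,265,223,105],.075,T)[:,:2]
C=t.mean(0);print("centre tips",C,"nut",ray(c,269,175,.096,T)[0])
print(np.hypot(*(t-C).T),np.degrees(np.arctan2(*(t-C).T[::-1])))
p=ray(c,[309,318],[50,20],.066,T);print("tip",p)
pv=ray(c,380,246,.075,T);print("pivot",pv)
for u in[(393,204),(412,212),(404,213)]:print(ray(c,*u,.07,T))
# tyre top edge: outer border of bright rim, fit circle from radial profile
g=cv2.cvtColor(f,cv2.COLOR_BGR2GRAY).astype(float)
E
```

```text
centre tips [0.61126514 0.07523063] nut [0.61221568 0.07604719 0.096     ]
[0.10451    0.10589153 0.10389698 0.10378071 0.10471392] [  -7.45173131  -80.16517778 -152.49058438  136.37846205   64.20683804]
tip [[0.74034137 0.07077366 0.066     ]
 [0.77422061 0.07050358 0.066     ]]
pivot [[ 0.56538807 -0.06160628  0.075     ]]
[[ 0.61338906 -0.06065638  0.07      ]]
[[ 0.61096945 -0.08610221  0.07      ]]
[[ 0.60732916 -0.07708063  0.07      ]]
```

```bash
python3 -m handwheel '[[[0.3,0,0.8,1,0,0,10],[-0.2,0,1.6,2,0,0,20],[-0.2,0,2.4,3,0,0,30],[-0.2,0,3.2,4,0,0,40],[-0.2,0,4,5,0,0,50],[-0.2,0,4.8,6,0,0,60],[-0.2,0,5.6,7,0,0,70],[-0.2,0,6.4,8,0,0,80],[-0.2,-0.1,7,9,0,0,90],[-0.2,-0.1,7.2,9,0,0,95.3]]]'
python3 -m handwheel '[[[-0.2,0,0,0,0,0,0],[-0.2,0,0,0,0,0,0],[-0.2,0,0,0,0,0,0]]]'
python3 - <<'E'
from h import *
c,T,o=wrist();cv2.imwrite("pics/w2.png",c["frame"]);print(o["eef_pos"],np.degrees(yaw(o)),o["q"],o["wrist_force"],o["opening"])
E
```

```text
time_s: 3.32
eef_pos: [0.6155, -0.0077, 0.1604]
eef_rot: [0.001, 0.764, -0.645, -0.001]
wrist_force: [0.0, 1.0, 0.0]
opening: 0.397
grasp_force: 0.0
time_s: 3.7
eef_pos: [0.6168, -0.006, 0.1616]
eef_rot: [-0.0, 0.767, -0.642, 0.0]
wrist_force: [0.0, -1.0, -0.1]
opening: 0.398
grasp_force: 0.0
[ 0.61678744 -0.00599658  0.16159439] -79.91418035061054 [-2.01875303e-01  3.38601914e-01  1.55918592e+00 -1.54582266e-05
  1.24339099e+00  2.76369153e+00] [ 0.00977261 -0.99103324 -0.10780614] 0.39789596536086164
```

View pics/w2.png

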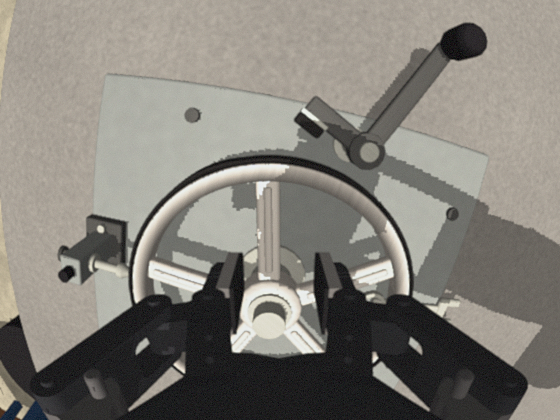

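```bash
python3 -m handwheel '[[[-0.2,-0.5,-0.5,0,0,0,0],[-0.2,-0.9,-0.9,2,0,0,0],[-0.2,-0.9,-0.9,4,0,0,0],[-0.2,-0.9,-0.9,6,0,0,0],[-0.2,-0.9,-0.9,7.5,0,0,0],[-0.2,-0.9,-0.9,7.5,0,0,0]]]'
python3 - <<'E'
from h import *
c,T,o=wrist();cv2.imwrite("pics/w3.png",c["frame"]);print(o["eef_pos"],np.degrees(yaw(o)),o["wrist_force"])
E
```

```text
time_s: 4.5
eef_pos: [0.6227, 0.0047, 0.0841]
eef_rot: [0.001, 0.766, -0.643, -0.002]
wrist_force: [-0.8, 0.6, -0.1]
opening: 0.4
grasp_force: 0.0
[0.62274519 0.00474556 0.08412565] -79.96805703771372 [-0.77076993  0.58284767 -0.08454227]
```

View pics/w3.png

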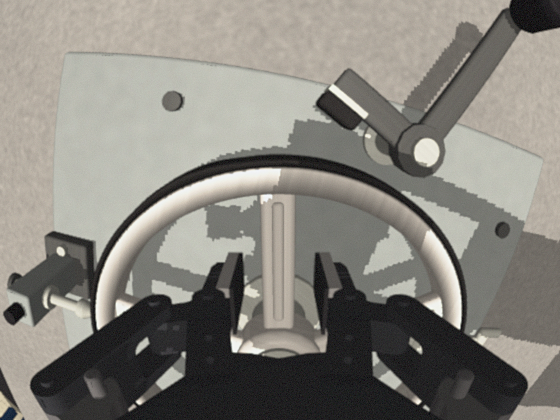

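```bash
python3 -m handwheel '[[[-0.2,0,0,1.6,0,0,0],[-0.2,0,0,3.2,0,0,0],[-0.44,0,0,3.2,0,0,0],[-0.44,0,0,3.2,0,0,0]]]'
for i in 1 2 3; do python3 -m handwheel '[[[-0.44,-0.01,-0.377,0,0,0,-3],[-0.44,-0.04,-0.753,0,0,0,-6],[-0.44,-0.09,-1.126,0,0,0,-9]]]'; done
```

```text
time_s: 5.05
eef_pos: [0.6242, 0.0047, 0.0542]
eef_rot: [0.0, 0.766, -0.642, -0.0]
wrist_force: [0.6, -0.7, 0.7]
opening: 0.28
grasp_force: 0.0
time_s: 5.42
eef_pos: [0.635, 0.0076, 0.0547]
eef_rot: [0.0, 0.815, -0.58, -0.0]
wrist_force: [-1.7, 0.0, 0.6]
opening: 0.28
grasp_force: 0.6
time_s: 5.8
eef_pos: [0.6454, 0.0122, 0.0547]
eef_rot: [0.0, 0.858, -0.514, -0.0]
wrist_force: [-0.6, 0.9, -0.0]
opening: 0.281
grasp_force: 0.6
time_s: 6.18
eef_pos: [0.6549, 0.0182, 0.0547]
eef_rot: [0.0, 0.895, -0.445, -0.0]
wrist_force: [-1.6, 0.3, 0.0]
opening: 0.279
grasp_force: 0.6
```

```bash
cat > p.py <<'E'
import sys,re,numpy as np
C=np.array([.6115,.0755]);P=[]
for b in sys.stdin.read().split("time_s:")[1:]:
    v=[float(x) for x in re.findall(r"-?\d+\.\d+(?:e-?\d+)?",b)]
    t,p,q,F,op,gf=v[0],np.array(v[1:4]),v[4:8],np.array(v[8:11]),v[11],v[12]
    yaw=2*np.arctan2(q[2],q[1]);d=p[:2]-C;a=np.degrees(np.arctan2(d[1],d[0]))
    print(t,"yaw %.1f ang %.1f r %.1f z %.1f Ft %.1f Fr %.1f gf %.1f"%(np.degrees(yaw),a,1e3*np.hypot(*d),1e3*p[2],F[:2]@[np.sin(yaw),-np.cos(yaw)],F[:2]@[np.cos(yaw),np.sin(yaw)],gf))
E
for i in `seq 14`; do python3 -m handwheel '[[[-0.44,-0.01,-0.377,0,0,0,-3],[-0.44,-0.04,-0.753,0,0,0,-6]]]'; done | tee -a log | python3 p.py
```

```text
6.42 yaw -46.9 ang -46.9 r 72.0 z 54.7 Ft 0.7 Fr -0.4 gf 0.6
6.68 yaw -40.9 ang -40.9 r 72.0 z 54.8 Ft 1.0 Fr -1.3 gf 0.6
6.92 yaw -34.9 ang -34.9 r 71.9 z 54.7 Ft 0.8 Fr -1.4 gf 0.6
7.18 yaw -28.9 ang -29.0 r 71.9 z 54.7 Ft 1.0 Fr -2.3 gf 1.0
7.42 yaw -22.8 ang -23.2 r 71.9 z 54.7 Ft 2.9 Fr -1.6 gf 1.3
7.68 yaw -16.9 ang -17.2 r 71.8 z 54.7 Ft 1.4 Fr -1.0 gf 1.1
7.92 yaw -10.9 ang -11.0 r 72.0 z 54.8 Ft 2.3 Fr -1.3 gf 0.6
8.18 yaw -4.8 ang -5.0 r 72.1 z 54.8 Ft 1.0 Fr -0.3 gf 0.6
8.43 yaw 1.1 ang 1.0 r 72.1 z 54.8 Ft 1.2 Fr -1.4 gf 0.6
8.68 yaw 7.1 ang 6.9 r 72.2 z 54.8 Ft 1.0 Fr -0.3 gf 0.6
8.93 yaw 13.1 ang 12.9 r 72.2 z 54.8 Ft 0.8 Fr -0.4 gf 0.6
9.18 yaw 19.1 ang 18.9 r 72.3 z 54.8 Ft 0.8 Fr -0.6 gf 0.7
9.43 yaw 25.2 ang 24.8 r 72.4 z 54.9 Ft 1.4 Fr 0.2 gf 0.7
9.68 yaw 31.1 ang 30.7 r 72.5 z 55.0 Ft 1.8 Fr -1.0 gf 0.7
```

```bash

for i in `seq 18`; do python3 -m handwheel '[[[-0.44,-0.01,-0.377,0,0,0,-3],[-0.44,-0.04,-0.753,0,0,0,-6]]]'; done | tee -a log | python3 p.py
```

```text
9.93 yaw 37.1 ang 36.7 r 72.5 z 55.0 Ft 1.7 Fr -0.0 gf 0.7
10.18 yaw 43.2 ang 42.6 r 72.5 z 55.1 Ft 1.7 Fr 1.7 gf 0.7
10.42 yaw 49.2 ang 48.5 r 72.6 z 55.2 Ft 1.5 Fr 0.1 gf 0.7
10.68 yaw 55.2 ang 54.5 r 72.7 z 55.2 Ft 2.9 Fr 0.3 gf 0.7
10.92 yaw 61.2 ang 60.4 r 72.7 z 55.3 Ft 1.2 Fr 0.3 gf 0.7
11.18 yaw 67.2 ang 66.3 r 72.7 z 55.4 Ft 1.4 Fr 0.6 gf 0.7
11.42 yaw 73.2 ang 72.3 r 72.6 z 55.4 Ft 2.1 Fr 0.9 gf 0.7
11.68 yaw 79.1 ang 78.2 r 72.6 z 55.4 Ft 1.7 Fr 1.3 gf 0.7
11.92 yaw 85.2 ang 84.2 r 72.6 z 55.5 Ft 1.4 Fr 1.4 gf 0.7
12.18 yaw 91.1 ang 90.2 r 72.5 z 55.5 Ft 2.4 Fr 0.6 gf 0.7
12.42 yaw 97.1 ang 95.8 r 72.4 z 55.5 Ft 4.1 Fr 1.3 gf 1.9
12.68 yaw 103.1 ang 101.2 r 72.4 z 55.6 Ft 6.4 Fr 1.4 gf 3.1
12.92 yaw 109.1 ang 106.8 r 72.3 z 55.8 Ft 8.3 Fr 2.4 gf 4.1
13.18 yaw 115.2 ang 112.8 r 72.2 z 55.8 Ft 7.6 Fr 3.5 gf 3.7
13.42 yaw 121.2 ang 119.2 r 72.3 z 55.8 Ft 5.7 Fr 3.9 gf 3.0
13.68 yaw 127.2 ang 125.7 r 72.2 z 55.7 Ft 2.7 Fr 1.8 gf 1.5
13.92 yaw 133.1 ang 132.2 r 71.9 z 55.4 Ft 1.7 Fr 0.2 gf 0.8
14.18 yaw 139.1 ang 138.4 r 71.7 z 55.4 Ft 2.1 Fr 1.9 gf 0.8
```

```bash

for i in `seq 13`; do python3 -m handwheel '[[[-0.44,-0.004,0.251,0,0,0,2],[-0.44,-0.018,0.502,0,0,0,4]]]'; done | tee -a log | python3 p.py
```

```text
14.42 yaw 135.0 ang 134.7 r 71.6 z 55.2 Ft -4.6 Fr -1.8 gf 1.9
14.68 yaw 131.0 ang 130.8 r 71.6 z 55.2 Ft -0.8 Fr -0.8 gf 0.6
14.92 yaw 127.0 ang 126.8 r 71.5 z 55.1 Ft -1.8 Fr -1.3 gf 0.6
15.18 yaw 122.9 ang 123.0 r 71.9 z 54.7 Ft -1.8 Fr -1.2 gf 1.2
15.42 yaw 118.9 ang 119.3 r 72.0 z 54.3 Ft -4.8 Fr -1.8 gf 2.1
15.68 yaw 114.9 ang 115.4 r 72.0 z 54.2 Ft -5.2 Fr -1.7 gf 2.7
15.92 yaw 110.9 ang 111.6 r 71.9 z 54.2 Ft -6.5 Fr -3.3 gf 3.1
16.18 yaw 106.9 ang 107.8 r 71.9 z 54.0 Ft -6.3 Fr -2.4 gf 3.3
16.42 yaw 102.9 ang 103.8 r 71.9 z 54.0 Ft -5.8 Fr -3.0 gf 3.1
16.68 yaw 98.9 ang 99.8 r 72.0 z 53.9 Ft -5.6 Fr -3.4 gf 2.6
16.92 yaw 94.9 ang 95.7 r 72.1 z 53.8 Ft -3.8 Fr -2.3 gf 1.9
17.18 yaw 91.0 ang 91.1 r 72.2 z 53.9 Ft -2.2 Fr -2.5 gf 1.1
17.42 yaw 86.9 ang 86.8 r 72.4 z 54.3 Ft -0.8 Fr -0.1 gf 0.6
```

```bash

python3 -m handwheel '[[[-0.44,-0.004,-0.251,0,0,0,-2],[-0.44,-0.018,-0.502,0,0,0,-4]]]'  | python3 p.py
for i in `seq 19`; do python3 -m handwheel '[[[-0.44,-0.001,-0.126,0,0,0,-1],[-0.44,-0.004,-0.251,0,0,0,-2]]]'; done | tee -a log | python3 p.py
```

```text
17.68 yaw 91.1 ang 90.8 r 72.2 z 54.7 Ft 2.8 Fr 0.2 gf 1.6
17.92 yaw 93.1 ang 92.8 r 72.2 z 54.7 Ft 1.1 Fr 0.6 gf 0.8
18.18 yaw 95.1 ang 94.7 r 72.1 z 54.6 Ft 2.0 Fr 1.9 gf 1.4
18.42 yaw 97.1 ang 96.8 r 72.2 z 54.6 Ft 3.6 Fr 1.7 gf 1.9
18.68 yaw 99.1 ang 98.7 r 72.2 z 54.6 Ft 5.1 Fr 1.4 gf 2.3
18.92 yaw 101.1 ang 100.6 r 72.2 z 54.6 Ft 5.5 Fr 2.5 gf 2.6
19.18 yaw 103.1 ang 102.5 r 72.3 z 54.6 Ft 6.6 Fr 2.6 gf 3.1
19.42 yaw 105.1 ang 104.4 r 72.3 z 54.6 Ft 7.0 Fr 3.2 gf 3.1
19.68 yaw 107.1 ang 106.3 r 72.3 z 54.7 Ft 6.5 Fr 2.6 gf 3.3
19.92 yaw 109.1 ang 108.4 r 72.4 z 54.6 Ft 7.0 Fr 2.8 gf 3.3
20.18 yaw 111.1 ang 110.3 r 72.4 z 54.7 Ft 7.2 Fr 2.4 gf 3.2
20.42 yaw 113.1 ang 112.5 r 72.5 z 54.6 Ft 7.1 Fr 2.3 gf 3.2
20.68 yaw 115.1 ang 114.4 r 72.5 z 54.6 Ft 6.5 Fr 3.8 gf 3.0
20.92 yaw 117.1 ang 116.6 r 72.6 z 54.6 Ft 6.7 Fr 3.4 gf 2.8
21.18 yaw 119.1 ang 118.7 r 72.6 z 54.6 Ft 4.9 Fr 3.0 gf 2.5
21.42 yaw 121.1 ang 120.9 r 72.7 z 54.5 Ft 4.0 Fr 2.8 gf 2.1
21.68 yaw 123.1 ang 123.2 r 72.4 z 54.3 Ft 2.4 Fr 1.9 gf 1.7
21.92 yaw 125.1 ang 125.4 r 72.1 z 54.1 Ft 3.0 Fr 1.5 gf 1.3
22.18 yaw 127.1 ang 127.4 r 72.1 z 54.1 Ft 1.9 Fr 0.1 gf 0.9
22.42 yaw 129.1 ang 129.4 r 72.2 z 54.1 Ft 0.9 Fr 0.4 gf 0.6
```

```bash
python3 - <<'E'
from h import *
c,T,o=wrist();cv2.imwrite("pics/w4.png",c["frame"]);np.savez("w4",f=c["frame"],T=T);print(o["eef_pos"],np.degrees(yaw(o)),o["opening"])
t=camera("top");cv2.imwrite("pics/t4.png",cv2.resize(t["frame"][110:290,160:350],None,fx=3.3,fy=3.3,interpolation=cv2.INTER_CUBIC))
E
```

```text
[0.56570528 0.1312719  0.05407722] 129.10927942282066 0.2781478970337837
```

View pics/w4.png

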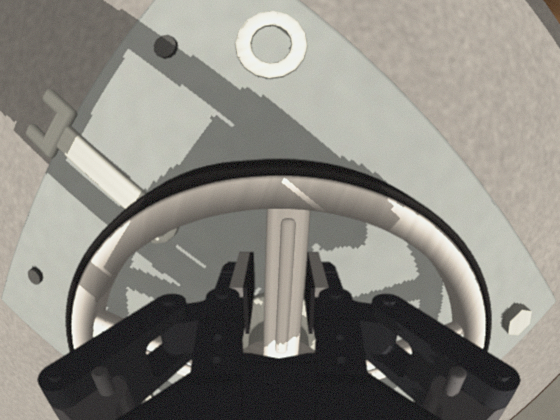

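```bash

for i in `seq 21`; do python3 -m handwheel '[[[-0.44,-0.001,0.126,0,0,0,1],[-0.44,-0.004,0.251,0,0,0,2]]]'; done | tee -a log | python3 p.py
python3 - <<'E'
from h import *
t=camera("top");c,T,o=wrist();cv2.imwrite("pics/w5.png",c["frame"]);np.savez("w5",f=c["frame"],T=T);print(o["eef_pos"],np.degrees(yaw(o)))
a=t["frame"][110:290,160:350];b=cv2.imread("pics/t4.png");cv2.imwrite("pics/t45.png",np.hstack([cv2.resize(b,(400,380)),cv2.resize(a,(400,380))]))
E
```

```text
22.78 yaw 127.0 ang 127.1 r 72.1 z 54.1 Ft 0.4 Fr -1.0 gf 0.0
23.02 yaw 125.0 ang 125.1 r 72.1 z 54.2 Ft -0.8 Fr -0.1 gf 0.5
23.28 yaw 123.0 ang 123.2 r 72.1 z 54.2 Ft -2.7 Fr -0.4 gf 1.1
23.52 yaw 120.9 ang 121.3 r 72.1 z 54.2 Ft -2.6 Fr -2.2 gf 1.5
23.78 yaw 119.0 ang 119.2 r 72.1 z 54.2 Ft -3.6 Fr -1.7 gf 2.1
24.02 yaw 117.0 ang 117.2 r 72.1 z 54.2 Ft -4.4 Fr -1.8 gf 2.3
24.28 yaw 115.0 ang 115.3 r 72.0 z 54.2 Ft -5.4 Fr -2.6 gf 2.7
24.52 yaw 113.0 ang 113.3 r 72.0 z 54.2 Ft -5.6 Fr -3.3 gf 2.6
24.78 yaw 110.9 ang 111.5 r 71.9 z 54.2 Ft -6.6 Fr -3.3 gf 2.9
25.02 yaw 109.0 ang 109.4 r 71.9 z 54.2 Ft -5.0 Fr -3.7 gf 2.9
25.28 yaw 107.0 ang 107.6 r 71.9 z 54.2 Ft -5.8 Fr -4.2 gf 3.1
25.52 yaw 105.0 ang 105.5 r 71.9 z 54.2 Ft -5.1 Fr -4.7 gf 2.9
25.78 yaw 103.0 ang 103.6 r 71.9 z 54.1 Ft -5.2 Fr -3.5 gf 2.9
26.02 yaw 101.0 ang 101.5 r 72.1 z 54.1 Ft -5.0 Fr -2.9 gf 2.4
26.28 yaw 98.9 ang 99.6 r 72.1 z 54.1 Ft -4.2 Fr -2.9 gf 2.4
26.52 yaw 97.0 ang 97.4 r 72.2 z 54.1 Ft -3.5 Fr -2.7 gf 1.9
26.78 yaw 94.9 ang 95.2 r 72.2 z 54.1 Ft -3.5 Fr -3.1 gf 1.7
27.02 yaw 92.9 ang 93.1 r 72.4 z 54.2 Ft -1.3 Fr -2.7 gf 1.3
27.28 yaw 91.0 ang 91.0 r 72.4 z 54.2 Ft -2.4 Fr -1.3 gf 1.1
27.52 yaw 89.0 ang 88.9 r 72.4 z 54.4 Ft -0.6 Fr 0.1 gf 0.7
27.78 yaw 86.9 ang 86.9 r 72.3 z 54.5 Ft -1.4 Fr 0.3 gf 0.6
[0.61557509 0.14769853 0.054515  ] 86.9361648321097
```

View pics/w5.png

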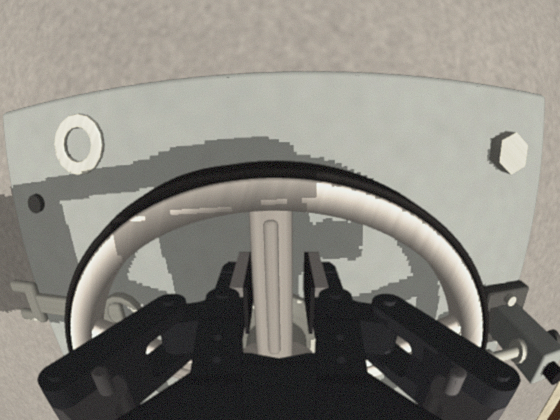

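```bash
cat > sp.py <<'E'
from h import *
def spoke(f,T,v0=212,v1=246):
    c=dict(fx=325.192,fy=325.192,cx=278.509,cy=209.464)
    g=cv2.GaussianBlur(cv2.cvtColor(f,cv2.COLOR_BGR2GRAY),(3,3),0).astype(float)
    P=[]
    for v in range(v0,v1,3):
        d=np.gradient(g[v]);lo=245+np.argmax(np.abs(d[245:285])) if 0 else None
        # bright strip: strongest pair of edges 33..46 px apart near centre
        s=np.abs(d);best=max(((s[a]+s[b]-0.0,a,b) for a in range(243,292) for b in range(a+33,a+47) if d[a]*1>0 or True))
        P.append((v,best[1],best[2]))
    P=np.array(P);m=(P[:,1]+P[:,2])/2
    w=ray(c,m,P[:,0],.075,T)[:,:2]-[.6115,.0755]
    return P,np.degrees(np.arctan2(w[:,1],w[:,0]))
if __name__=="__main__":
    for n in("w4","w5"):
        d=np.load(n+".npz");P,a=spoke(d["f"],d["T"]);print(n,P[::3].tolist(),a.round(1))
E
(for i in 1 2 3 4 5; do python3 -m handwheel '[[[-0.44,-0.004,-0.251,0,0,0,-2],[-0.44,-0.018,-0.502,0,0,0,-4]]]';done;
for i in 1 ; do python3 -m handwheel '[[[-0.44,-0.001,-0.126,0,0,0,-1],[-0.44,-0.004,-0.251,0,0,0,-2],[-0.44,-0.009,-0.377,0,0,0,-3]]]'; done) | tee -a log | python3 p.py
python3 sp.py
python3 - <<'E'
from sp import *
c,T,o=wrist();np.savez("w6",f=c["frame"],T=T);cv2.imwrite("pics/w6.png",c["frame"]);print(o["eef_pos"],np.degrees(yaw(o)),o["wrist_force"],o["grasp_force"])
P,a=spoke(c["frame"],T);print(P[::3].tolist(),a.round(1))
E
```

```text
28.12 yaw 91.1 ang 91.0 r 72.1 z 54.5 Ft 3.3 Fr -0.9 gf 1.8
28.38 yaw 95.2 ang 94.8 r 72.1 z 54.6 Ft 3.1 Fr 0.3 gf 1.5
28.62 yaw 99.2 ang 98.7 r 72.2 z 54.6 Ft 5.7 Fr 0.8 gf 2.7
28.88 yaw 103.2 ang 102.6 r 72.2 z 54.6 Ft 7.5 Fr 0.7 gf 3.6
29.12 yaw 107.2 ang 106.5 r 72.3 z 54.6 Ft 7.0 Fr 1.2 gf 4.1
29.5 yaw 110.1 ang 109.4 r 72.3 z 54.6 Ft 6.6 Fr 0.5 gf 3.2
w4 [[212, 268, 309], [221, 267, 308], [230, 267, 308], [239, 267, 307]] [127.6 127.7 127.8 127.8 127.8 127.7 127.7 127.8 127.8 127.8 127.7 124.7]
w5 [[212, 250, 291], [221, 264, 309], [230, 251, 291], [239, 251, 291]] [88.8 88.8 80.  85.4 83.4 88.9 88.9 88.9 88.9 89.  89.  89. ]
[0.58748052 0.14373582 0.05463286] 110.13547803412537 [ 6.04504923  2.7362079  -2.72683371] 3.1832560017937794
[[212, 269, 310], [221, 269, 310], [230, 268, 309], [239, 268, 308]] [107.7 107.4 107.7 107.6 107.7 107.7 107.7 107.8 107.8 107.7 107.7 107.8]
```

View pics/w6.png

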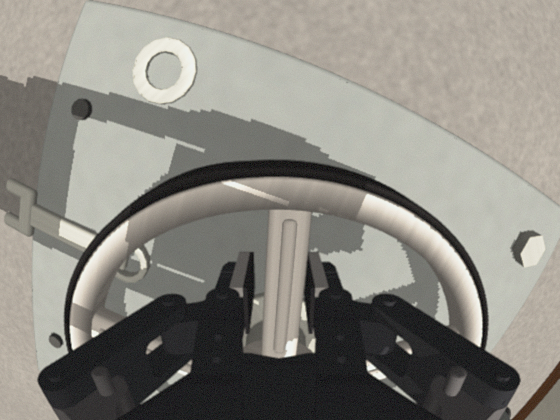

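```bash
python3 -m handwheel '[[[-0.44,0,-0.08,0,0,0,-0.6],[-0.44,-0.001,-0.16,0,0,0,-1.3]]]' | python3 p.py
python3 -m handwheel '[[[-0.2,0,0.1,0,0,0,0.8],[-0.2,0,0.3,0,0,0,2],[-0.2,0,0.3,0,0,0,2],[-0.2,0,0.3,0,0,0,2]]]' | python3 p.py
python3 - <<'E'
from sp import *
c,T,o=wrist()
P,a=spoke(c["frame"],T);print(P[::3].tolist(),a.round(1));print(o["wrist_force"],o["grasp_force"])
E
```

```text
29.8 yaw 111.4 ang 110.7 r 72.4 z 54.6 Ft 5.3 Fr 0.6 gf 2.7
30.3 yaw 109.4 ang 109.2 r 72.3 z 54.2 Ft 0.6 Fr 0.1 gf 0.0
[[212, 260, 301], [221, 260, 301], [230, 260, 300], [239, 260, 300]] [109.2 109.2 109.2 109.2 109.2 109.2 109.3 109.3 109.3 109.3 109.3 109.3]
[0.51104838 0.26052509 0.33621875] 0.0
```

```bash
python3 -m handwheel '[[[-0.2,0,0,-2,0,0,0],[-0.2,0,0,-5,0,0,0],[-0.2,0,0,-9,0,0,0],[-0.2,0,0,-13,0,0,0],[-0.2,0,0,-13,0,0,0]]]' | python3 p.py
python3 - <<'E'
from h import *
o=status.get_obs();w,x,y,z=o["eef_rot"];m=R.from_quat([x,y,z,w]).as_matrix()
print(o["eef_pos"],np.degrees(yaw(o)),m.T@(np.array([.4784,-.1368,.18])-o["eef_pos"])*100)
E
```

```text
30.98 yaw 109.4 ang 106.7 r 71.5 z 190.4 Ft 1.1 Fr 0.7 gf 0.0
[0.59092381 0.1440146  0.19038623] 109.35258949125883 [-22.76298647 -19.9315251    0.91865731]
```

```bash
python3 -m handwheel '[[[-0.6,-1.5,-1.3,0,0,0,-4],[-1,-4,-3.5,0,0,0,-9],[-1,-7,-6.1,0,0,0,-14],[-1,-10,-8.7,0,0,0,-19],[-1,-13,-11.4,0,0,0,-24],[-1,-16,-14,0,0,0,-29],[-1,-19,-16.6,0,0,0,-34],[-1,-21.5,-18.8,0,0,0,-38],[-1,-22.8,-19.9,0,0,0,-42],[-1,-22.8,-19.9,0,0,0,-42]]]' | python3 p.py
python3 - <<'E'
from h import *
c,T,o=wrist();cv2.imwrite("pics/w7.png",c["frame"]);np.savez("w7",f=c["frame"],T=T);print(o["eef_pos"],np.degrees(yaw(o)),o["opening"])
c=camera("top");cv2.imwrite("pics/t7.png",c["frame"])
E
```

```text
32.22 yaw 151.2 ang -122.6 r 253.3 z 184.4 Ft 0.1 Fr 0.9 gf 0.0
[ 0.47523344 -0.13799055  0.18439536] 151.18140202814513 0.004569764522466967
```

View pics/w7.png

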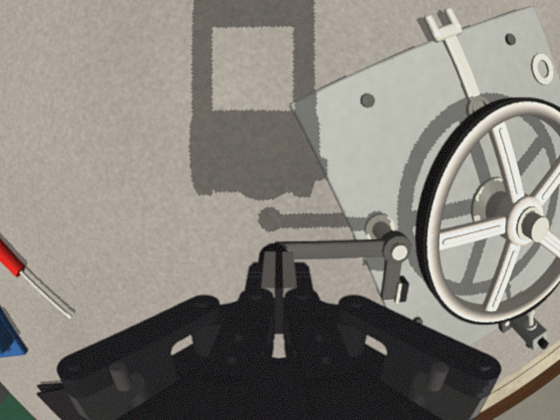

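```bash
python3 - <<'E'
from h import *
d=np.load("w7.npz");T=d["T"];c=dict(fx=325.192,fy=325.192,cx=278.509,cy=209.464)
print(ray(c,[272,272,398],[246,256,252],.1,T),ray(c,398,252,.075,T))
E
```

```text
[[ 0.49317411 -0.15448937  0.1       ]
 [ 0.50046065 -0.15857179  0.1       ]
 [ 0.54747561 -0.06964287  0.1       ]] [[ 0.56250267 -0.06591471  0.075     ]]
```

```bash
python3 -m handwheel '[[[-1,0,0,3,0,0,0],[-1,0,0,6,0,0,0],[-1,0,0,9,0,0,0],[-1,0,0,9.8,0,0,0],[-1,0,0,9.8,0,0,0]]]'
(python3 -m handwheel '[[[-1,-0.4,0,0,0,0,0],[-1,-0.8,0,0,0,0,0],[-1,-1.2,0,0,0,0,0]]]'
python3 -m handwheel '[[[-1,-0.3,0,0,0,0,0],[-1,-0.6,0,0,0,0,0],[-1,-0.9,0,0,0,0,0]]]') |tee -a log| python3 p.py
```

```text
time_s: 32.95
eef_pos: [0.4758, -0.1366, 0.0863]
eef_rot: [-0.0, 0.247, 0.969, 0.0]
wrist_force: [0.7, -0.1, 0.2]
opening: 0.002
grasp_force: 0.0
33.33 yaw 151.3 ang -119.6 r 251.9 z 87.1 Ft -0.2 Fr 0.1 gf 0.0
33.7 yaw 151.4 ang -118.0 r 251.9 z 86.0 Ft -1.6 Fr 4.7 gf 2.6
```

```bash
(python3 -m handwheel '[[[-1,-0.482,-0.094,0,0,0,-2.5],[-1,-0.968,-0.167,0,0,0,-5],[-1,-1.456,-0.219,0,0,0,-7.5]]]'
python3 -m handwheel '[[[-1,-0.482,-0.094,0,0,0,-2.5],[-1,-0.968,-0.167,0,0,0,-5],[-1,-1.456,-0.219,0,0,0,-7.5]]]') |tee -a log| python3 p.py
```

```text
34.08 yaw 158.9 ang -114.8 r 254.4 z 85.9 Ft 1.4 Fr 5.6 gf 2.8
34.45 yaw 166.4 ang -111.5 r 255.9 z 85.8 Ft 1.3 Fr 4.6 gf 2.7
```

```bash
(python3 -m handwheel '[[[-1,-0.482,-0.094,0,0,0,-2.5],[-1,-0.968,-0.167,0,0,0,-5],[-1,-1.456,-0.219,0,0,0,-7.5]]]'
for i in 1 2; do python3 -m handwheel '[[[-1,-0.24,-0.05,0,0,0,-1.25],[-1,-0.482,-0.094,0,0,0,-2.5]]]'; done) |tee -a log| python3 p.py
```

```text
34.83 yaw 173.9 ang -108.3 r 256.4 z 85.5 Ft 2.8 Fr 5.6 gf 2.7
35.08 yaw 176.4 ang -107.2 r 256.4 z 85.4 Ft 3.0 Fr 4.9 gf 2.3
35.33 yaw 178.9 ang -106.3 r 256.1 z 85.4 Ft 3.6 Fr 8.4 gf 4.0
```

```bash
(for i in 1 2 3; do python3 -m handwheel '[[[-1,-0.12,-0.02,0,0,0,-0.6],[-1,-0.24,-0.05,0,0,0,-1.25]]]'; done) |tee -a log| python3 p.py
```

```text
35.58 yaw 180.1 ang -105.8 r 256.0 z 85.4 Ft 4.2 Fr 9.5 gf 4.7
35.83 yaw 181.4 ang -105.3 r 255.8 z 85.3 Ft 5.7 Fr 11.6 gf 5.5
36.08 yaw 182.6 ang -104.9 r 255.7 z 85.3 Ft 5.0 Fr 12.7 gf 6.3
```

```bash
(for i in 1 2; do python3 -m handwheel '[[[-1,-0.12,-0.02,0,0,0,-0.6],[-1,-0.24,-0.05,0,0,0,-1.25]]]'; done) |tee -a log| python3 p.py
```

```text
36.33 yaw 183.9 ang -104.4 r 255.5 z 85.3 Ft 5.6 Fr 14.3 gf 7.1
36.58 yaw 185.2 ang -104.0 r 255.4 z 85.3 Ft 6.3 Fr 15.5 gf 8.0
```

```bash
(python3 -m handwheel '[[[-1,-0.08,0,0,0,0,0],[-1,-0.08,0,0,0,0,0]]]'
python3 -m handwheel '[[[-1,0.5,0,0,0,0,0],[-1,1.5,0,0,0,0,0],[-1,3,0,0,0,0,0],[-1,4,0,-2,0,0,0],[-1,5,0,-6,0,0,0],[-1,7,0,-10,0,0,0],[-1,10,0,-10,0,0,0],[-1,10,0,-10,0,0,0]]]') |tee -a log| python3 p.py
python3 - <<'E'
from h import *
c=camera("top");a=c["frame"][110:290,160:350];cv2.imwrite("pics/t8.png",cv2.resize(a,None,fx=3.3,fy=3.3,interpolation=cv2.INTER_CUBIC))
s=camera("scene");cv2.imwrite("pics/s8.png",cv2.resize(s["frame"][170:330,210:380],None,fx=3.3,fy=3.3,interpolation=cv2.INTER_CUBIC))
E
```

```text
36.83 yaw 185.2 ang -103.8 r 255.1 z 85.3 Ft 6.2 Fr 16.0 gf 7.9
37.83 yaw 185.0 ang -121.4 r 302.9 z 186.8 Ft -0.3 Fr 0.1 gf 0.0
```

View pics/t8.png

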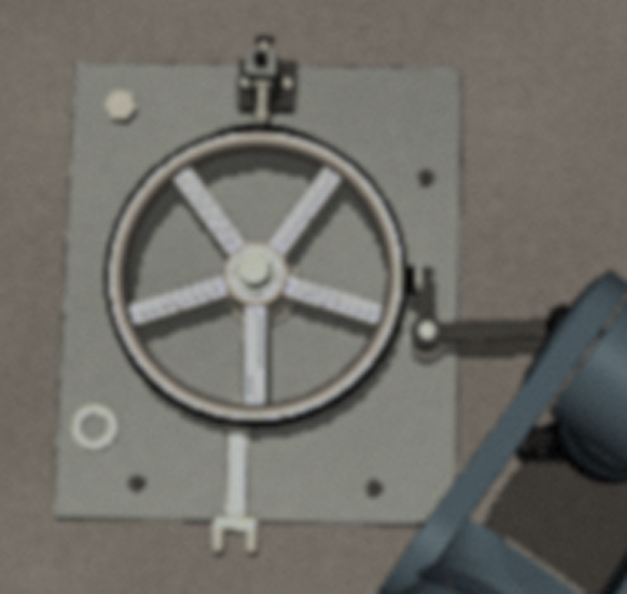

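```bash
python3 - <<'E'
from h import *
c=camera("top")
def ang(p):
    p=np.array(p)/3.3+[160,110]-.35
    t=ray(c,p[:,0],p[:,1],.075)[:,:2];C=t.mean(0);return np.degrees(np.arctan2(*(t-C).T[::-1]))%72
print(ang([(181,176),(336,178),(378,315),(255,402),(135,317)]).round(1), ang([(276,153),(382,252),(318,385),(168,370),(142,221)]).round(1))
print(status.get_obs()["wrist_force"])
E
```

```text
[36.7 34.1 36.  35.5 36.3] [63.9 64.6 64.8 65.3 64.1]
[ 0.63586261  0.68973096 -0.69894157]
```

```bash
python3 - <<'E'
from sp import *
c=camera("top");C=np.array([.6055,.0746])
# centre via top cam calibration
def prof(f,C):
    Ti=np.linalg.inv(c["extrinsics"]);th=np.radians(np.arange(0,360,.5));r=np.linspace(.05,.098,25)
    X=np.stack([C[0]+r[:,None]*np.cos(th),C[1]+r[:,None]*np.sin(th),np.full((25,720),.075)],-1)@Ti[:3,:3].T+Ti[:3,3]
    u=(X[...,0]/X[...,2]*c["fx"]+c["cx"]).astype(np.float32);v=(X[...,1]/X[...,2]*c["fy"]+c["cy"]).astype(np.float32)
    p=cv2.remap(cv2.cvtColor(f,cv2.COLOR_BGR2GRAY),u,v,cv2.INTER_LINEAR).mean(0)
    z=(p*np.exp(5j*th)).sum();return np.degrees(np.angle(z))/5%72
f0=cv2.imread("pics/top.png")
for C in([.6055,.0746],[.608,.0735],[.6085,.0755]):print(C,prof(f0,C),prof(c["frame"],C))
w=camera("wrist");T=np.eye(4);a=np.radians(-79.968)
T[:3,:3]=np.array([[np.cos(a),np.sin(a),0],[np.sin(a),-np.cos(a),0],[0,0,-1]]);T[:3,3]=[.62275,.00475,.08413]
P,an=spoke(cv2.imread("pics/w3.png"),T@w["hand_eye"],215,245);print(P[::3].tolist(),an)
E
```

```text
[0.6055, 0.0746] 64.76632519666202 36.133014741831296
[0.608, 0.0735] 64.83579350694983 36.27773970054572
[0.6085, 0.0755] 64.83129926128454 36.13693247696858
[[215, 261, 294], [224, 261, 294], [233, 243, 284], [242, 255, 294]] [-80.07121733 -80.07166179 -80.07210648 -80.07255151 -80.07299698
 -80.07344299 -75.50970947 -80.07433709 -78.71039694 -79.02814434]
```

```bash
python3 -c "
from bench import ctrl;print(ctrl.hand_in())"
```

```text
the job is handed in; nothing more can be done
None
```

I handed the job in at about 38 s with the wheel's highest spot stopped at the pointer and the brake set with a 16 N push; the wheel seems to have shifted about 2° as the brake went on, leaving it an estimated 1.6° (±1°) off the top. I left that uncorrected; the arm is clear of everything.

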